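# Clip a card slab down under the inspection microscope for a picture, then free it

## Task

On the games-room counter a playing card in a clear slab lies on the stage of a small inspection microscope. Work the right-hand stage clip as one does, pressing its thumb end down gently to lift the toe and swinging it over the slab so that it grips the slab's edge squarely; let go, take a picture with the shutter button on the base, then lift the toe and swing the clip clear again to where it was parked. The slab must not be shoved out of place, neither clip nor button must be forced, and the left clip and the things around stay as they are.

Things in the scene. Friction and masses are not known exactly. Their poses are not given: they have to be found in the camera images.
- microscope: Inspection microscope fixed on the counter; grey base 210 (x) by 240 mm (y), 16 mm high, front to its -x. Origin on the counter under the stage centre; the base reaches 115 mm to the front, 95 to the rear. A camera tube, 33 mm across (41 at its collar), hangs above the origin, 86 to 224 mm above the stage; its 17 mm pillar, 235 mm tall, stands at x = +79 mm. z up.
- stage (a point): Centre of the stage's flat level top, 16 mm above the counter, straight above the microscope's origin, axes as the microscope's. The offsets below are in these axes.
- right_clip_screw (a point): Point on the stage on the axis of the right clip's upright pivot screw (x = -25, y = -78 mm). Screw head 12 mm wide, its top 17 mm above the stage.
- right_clip_leaf: The right clip's spring leaf, steel, 11 mm wide, rocking and swinging on the screw; origin on the screw's axis 10 mm above the stage, its x to the toe. Toe bend 50 mm from the axis (upturned tip to 59 mm), underside 1 mm above the bare stage. Opposite it the thumb end, bent up: a roll 8 mm in diameter, 15 mm wide across the leaf, centred 26 to 30 mm from the axis.
- right_thumb_parked (a point): Point on the stage under the thumb roll when the right clip is at 0 (x = -53, y = -78 mm). Its upward bend differs and is not measured: at rest the roll's top is 14 to 25 mm above the stage, to be found by feel. Pressing it 1 mm lifts the toe 1.8 mm; it yields at 2 N, takes 1 N more per mm and stops hard after about 6.5 mm (9 N). 5 to 6 mm carries the toe over the slab. Over 14 N bends the clip.
- right_thumb_on (a point): Point on the stage under the thumb roll when the right clip is at 1.57 (x = -25, y = -106 mm). With its toe on the slab the leaf is already rocked: the roll stands about 4 mm lower than when parked, yields only at about 7 N, and 1 to 2 mm more lifts the toe off (hard stop after 2.5 mm, 9 N). A fingertip pressing on the roll drags it round by friction, bare steel.
- right_clip (a joint): Swing of the right clip, rad. 0: leaf along the slab's side, toe to the rear (+x), thumb end to the front. Grows counterclockwise from above as the toe swings to the slab; at 1.57 the toe points to +y, square onto the slab, about 11 mm over its edge. Parked at 0 to 0.3, free of the slab below 0.5. Stays where it is left (range -0.15 to 1.9). Released on the slab, its toe grips with 3 to 4 N.
- left_clip (a joint): Swing of the other clip, the mirror image on the left (screw at x = -25, y = +78 mm): same zero, parked at 0 to 0.3 and to be left there; it too grows as its toe swings to the slab.
- slab_center (a point): Centre (half-way up) of the clear card holder, a loose flat slab 106 mm (its x) by 78 mm (its y) by 8 mm, 90 g, lying on the stage under the tube, its long sides about parallel to the microscope's x; its top is 8 mm above the stage. It slides easily unless clipped. An unlifted leaf runs into its edge and shoves it.
- shutter (a joint): Travel of the shutter button, m: 0 up, 0.005 fully down; a spring needs about 4 N to push it home and brings it up again. It is pressed straight down; 4 mm takes the picture. More than 25 N harms it.
- shutter_top (a point): Centre of the top of the shutter button, a round button 20 mm in diameter in a black housing near the front right of the base, 92 mm in front of and 45 mm to the right of the stage centre (x = -92, y = -45 mm).
- chips_center (a point): Bystander: centre of a stack of poker chips, 39 mm in diameter, 26 mm high, on the counter.
- deck_center (a point): Bystander: centre of a card box lying flat, 64 by 90 by 19 mm, on the counter.
- chalk_center (a point): Bystander: centre of a cube of cue chalk, 23 mm wide, on the counter.
There are look-alikes about, which are no part of the job. Of the things like the part that bears slab_center, leave any that is green, pink or turquoise; of the rest the larger one is meant.

How it is judged:
By the outcome, as a careful person would: the job done as asked, in the order asked, and still so for the second after the job is handed in, with the robot touching nothing.
It also fails if it takes over 64 s, if anything falls off the work surface, if the arm or the gripper's body presses on something with over 40 N, if the wrist force passes 120 N, or if a joint passes its speed limit or range.

## Robot

A 7-joint arm with a two-finger parallel gripper is mounted at the origin on the work surface. World frame = base frame: x ahead of the robot, y to its left, z up, the work surface at z = 0. Lengths are in m, angles in rad, forces in N, time in s.
With the tool pointing down it reaches from about 0.35 to 0.9 m from the base axis. Payload 8.1 kg.
Tool frame: the origin (TCP) lies between the finger pads; the fingertips stand 11 mm ahead of it and the grasp point (between the pads) lies 8 mm behind it; z points along the fingers, y is the line along which they close (so a half turn about z gives the same grasp; the last joint's range is limited). The gripper opens to 92 mm and grips with 3 to 60 N. Pads are 19 mm wide; open, the fingers measure 130 mm over their backs; the gripper's body (75 mm by 190 mm) begins 47 mm behind the grasp point.
Start: joints at [1.093, 0.434, 0.025, 1.573, -0.012, 1.134, -0.075], TCP at [0.229, -0.582, 0.238] pointing down, gripper open.
Joint ranges: [-2.62, 2.62], [-0.44, 2.09], [-1.27, 1.32], [0.08, 2.57], [-1.32, 4.46], [0.12, 2], [-2.74, 2.74]. Speed limits (rad/s): [2.22, 2.22, 3.01, 3.01, 3.14, 3.14, 3.14].

## Interface

Orientations are given as a rotation vector (axis times angle).
In Python, from cell import observe, get_image, camera_params, sign_off gives the robot as it stands.
- The arm moves only by the shell command python3 -m pendant 'ROWS' [FORCE]. ROWS is JSON, one flat list of numbers, 7 for each row, row after row: the shift along the tool's x, y, z in m, then the turn, a rotation vector about the tool's x, y, z in rad, then the finger opening in m, from 0 to 0.0918. In form: [dx, dy, dz, rx, ry, rz, jaw, dx, dy, dz, rx, ry, rz, jaw, ...]. A call has 1 to 10 rows; each row shifts and turns the commanded pose from where the row before left it, along the tool's axes as they then stand; what a row does not reach is not made up. A row lasts 1/8 s, in which the tool goes at most 62.5 mm and 10.7 degrees, less where a joint would pass 70% of its speed; a pose out of reach is approached as far as the arm can. A call is refused whole if a number of a shift passes 0.0625 or a number of a turn 0.188, either way. A call with a gripper value outside its range is refused whole. The fingers move at their own pace and stop on an object; FORCE is the grip in N (left out, the last holds). Time passes only in rows, so rows that do not move let the fingers close. It gives the time, the measured TCP pose, the force, the opening and the grip force at its end, in the units of the state.
- observe(): the state, without advancing time (a new reading comes with each control period).
- get_image(name): name is "side" or "top"; returns the picture (400x640x3 uint8, red, green, blue); there is no depth.
- camera_params(name): a dict with "intrinsics" (3x3 intrinsics, pixels), "dist" ([k1, k2, p1, p2, k3] as OpenCV has them; the pictures are not rectified), "eye" and "rotation" of the camera in the world. Camera axes: x right, y down, z forward; pixel columns grow to the right and rows downward; lengths in m; the calibration is good to about 2 mm. A picture is of the moment at which its call begins. camera_params takes no time and is no camera call.
- sign_off(): hands the job in; it is judged then, once.
The state is a dict: "clock": time; "joints": joint angles; "dq": joint speeds; "joint_efforts": joint torques, N m; "position": TCP position; "ee_rot": TCP orientation; "force": force on the tool from outside, world axes, zero at the start; "ft_torque": the same for the moment, N m; "width": opening from 0.0 (shut) to 1.0 (fully open); "gripper_force": force on a finger pad.
Only numpy, scipy, OpenCV 4.12 (cv2) and the standard library are available. Lean on these libraries where they do the work, as an engineer would, in place of code of your own. Each camera call takes 0.05 s, during which the arm holds its last target. There are 200 camera calls.

## Working session

There is one attempt and no reset: what is moved stays moved. The work goes in short steps, Python scripts to look and compute and a shell command to move; the robot and the scene stay as the last step left them, time stands still between calls to the robot, and variables do not carry over. Pictures are saved under pics/ and viewed, at most 13 in all, crops included, and the job is handed in when it is done.

```bash
ls; mkdir -p pics; python3 - <<'E'
from cell import *
import cv2
for n in("side","top"):
    im=get_image(n); cv2.imwrite(f"pics/{n}0.png",im[:,:,::-1]); p=camera_params(n); print(n,p)
print(observe())
E
```

```text
pics
side {'intrinsics': array([[422.04416998,   0.        , 312.59499118],
       [  0.        , 422.04416998, 202.21193363],
       [  0.        ,   0.        ,   1.        ]]), 'dist': array([0.00946235, 0.        , 0.        , 0.        , 0.        ]), 'eye': array([0.3034718 , 0.76626838, 0.58909748]), 'rotation': array([-0.41417895,  2.61386628, -1.37328791])}
top {'intrinsics': array([[477.65459242,   0.        , 314.81656052],
       [  0.        , 477.65459242, 189.83108639],
       [  0.        ,   0.        ,   1.        ]]), 'dist': array([0.02735666, 0.        , 0.        , 0.        , 0.        ]), 'eye': array([0.40949925, 0.05612514, 1.21803545]), 'rotation': array([-2.14593641,  2.16866644, -0.15113477])}
{'clock': 0.1, 'joints': array([ 1.09340633,  0.43515112,  0.02496647,  1.57396184, -0.01162816,
        1.13400888, -0.07511194]), 'dq': array([-4.59505453e-04, -1.83214445e-03,  3.58624993e-04, -2.44450498e-03,
       -2.84792302e-03,  4.93102633e-04,  7.80229333e-05]), 'joint_efforts': array([ 3.52203468e-03, -6.69130898e+01,  9.88485552e-01, -3.15149260e+01,
       -6.05432200e-02,  3.75015568e-02,  8.62741899e-05]), 'position': array([ 0.22860849, -0.58123329,  0.23704183]), 'ee_rot': array([-3.08530281e+00, -5.84896589e-01,  5.54853988e-04]), 'force': array([ 0.53907236,  0.46124162, -0.04278333]), 'ft_torque': array([-0.0308246 , -0.04481723, -0.01928591]), 'gripper_force': 0.0, 'width': 0.9984509559492843}
```

View pics/side0.png

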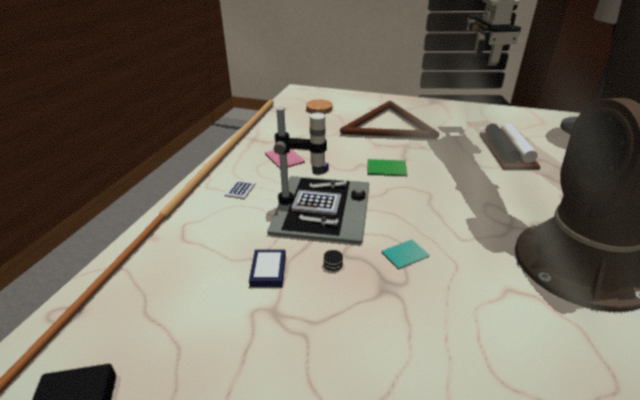

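View pics/top0.png

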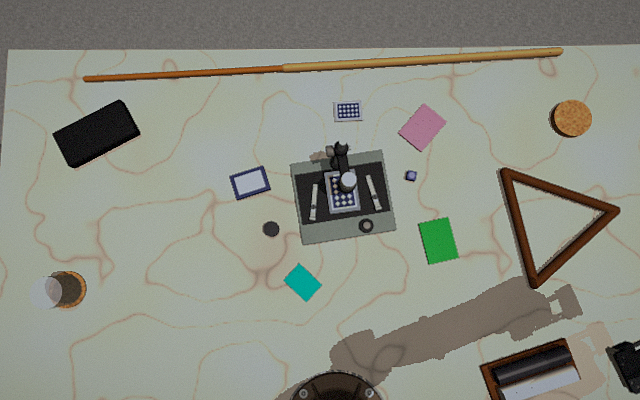

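The side view shows the microscope at about (320,205) and the robot to the right. In the top view (up is +x, left is +y) the base spans about (290–397, 150–245), with the button at (366,226). Next I'll view enlarged crops.

```bash
python3 - <<'E'
import cv2,numpy as np
a=cv2.imread("pics/top0.png")[135:255,275:415]; b=cv2.imread("pics/side0.png")[165:250,260:380]
cv2.imwrite("pics/c1.png",cv2.resize(a,(700,600),interpolation=cv2.INTER_CUBIC))
cv2.imwrite("pics/c2.png",cv2.resize(b,(720,510),interpolation=cv2.INTER_CUBIC))
E
```

```text
(no output)
```

View pics/c1.png

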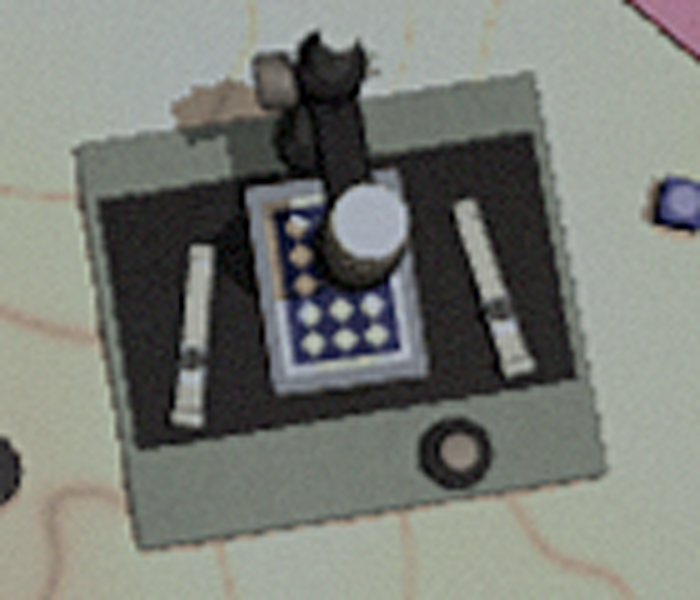

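View pics/c2.png

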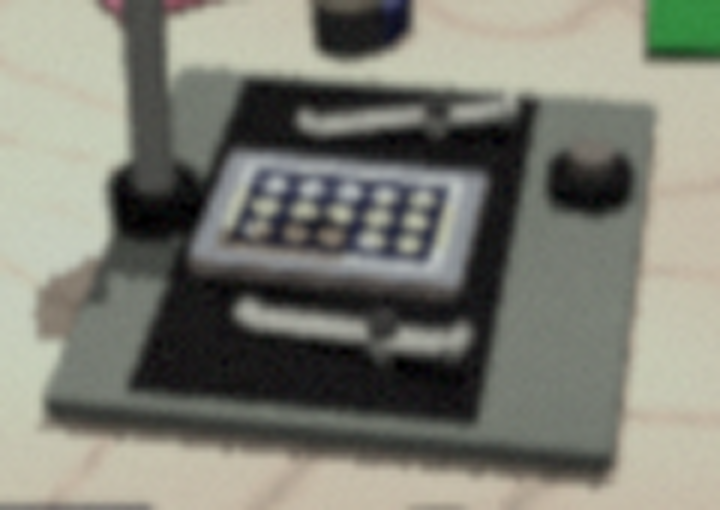

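In the top crop (×5) the base corners are (78,148), (537,72), (606,475) and (138,548). The right clip's toe is at (465,205), its screw at (496,307) and its roll at (518,368), and the button is at (460,452). The side crop (×6) shows the same base corners at (185,70), (655,105), (610,462) and (50,403).

```bash
cat > h.py <<'E'
import numpy as np,cv2
from cell import *
from scipy.spatial.transform import Rotation as R
from scipy.optimize import least_squares
CP={n:camera_params(n) for n in("side","top")}
def proj(n,P):
    p=CP[n]; Rw=R.from_rotvec(p["rotation"]).inv()
    return cv2.projectPoints(np.atleast_2d(P).astype(float),Rw.as_rotvec(),-Rw.apply(p["eye"]),p["intrinsics"],p["dist"])[0][:,0]
def ray(n,uv,z):
    p=CP[n]; d=cv2.undistortPoints(np.array([[uv]],float),p["intrinsics"],p["dist"])[0,0]
    d=R.from_rotvec(p["rotation"]).apply([*d,1]); return p["eye"]+d*(z-p["eye"][2])/d[2]
T=lambda u,v:(275+(u+.5)/5-.5,135+(v+.5)/5-.5)
S=lambda u,v:(260+(u+.5)/6-.5,165+(v+.5)/6-.5)
E
python3 - <<'E'
from h import *
C=np.array([[.095,.12],[.095,-.12],[-.115,-.12],[-.115,.12]])
t=np.array([T(*q) for q in[(78,148),(537,72),(606,475),(138,548)]])
s=np.array([S(*q) for q in[(50,403),(185,70),(655,105),(610,462)]])
def w(x,P,z): return np.c_[R.from_euler('z',x[2]).apply(np.c_[P,0*P[:,0]])[:,:2]+x[:2],np.full(len(P),z)]
def fit(f):
    return least_squares(f,[.45,.0,0,.016])
for nm,f in [("both",lambda x:np.r_[(proj("top",w(x,C,x[3]))-t).ravel(),(proj("side",w(x,C,x[3]))-s).ravel()]),
 ("top",lambda x:np.r_[(proj("top",w(x,C,.016))-t).ravel(),x[3]-.016]),("side",lambda x:np.r_[(proj("side",w(x,C,.016))-s).ravel(),x[3]-.016])]:
    r=fit(f);print(nm,r.x.round(4),abs(r.fun).max().round(2))
    if nm=="both": X=r.x
def loc(p): return (R.from_euler('z',-X[2]).apply([p[0]-X[0],p[1]-X[1],0])*1000).round(1)[:2]
for n,q,z in[("toe",(465,205),.02),("screw",(496,307),.033),("roll",(518,368),.034),("button",(460,452),.036)]: print(n,loc(ray("top",T(*q),z)))
for n,q in[("slabTL",(247,187)),("TR",(400,170)),("BR",(428,375)),("BL",(276,393))]: print(n,loc(ray("top",T(*q),.024)))
for n,q in[("slab+x+y",(192,262)),("+x-y",(232,150)),("-x-y",(488,172)),("-x+y",(458,288))]: print(n,loc(ray("side",S(*q),.024)))
for n,q,z in[("button",(588,150),.036),("rollR",(508,100),.034),("toeR",(303,120),.02),("screwR",(435,113),.033)]: print(n,loc(ray("side",S(*q),z)))
# height of button from two views
f=lambda x:np.r_[proj("top",x)[0]-T(460,452),proj("side",x)[0]-S(588,150)]
print(least_squares(f,[.4,0,.03]).x)
E
```

```text
both [ 0.561  -0.0246  0.1471  0.0108] 1.63
top [ 0.5611 -0.0237  0.1455  0.016 ] 1.02
side [ 0.5585 -0.019   0.1487  0.016 ] 1.72
toe [ 32.  -70.3]
screw [-23.2 -74.9]
roll [-55.1 -80.3]
button [-91.8 -44.3]
slabTL [57.8 37.8]
TR [ 54.3 -40.3]
BR [-50.8 -36.6]
BL [-47.8  40.2]
slab+x+y [54.5 41.8]
+x-y [ 55.3 -39.1]
-x-y [-51.  -38.9]
-x+y [-49.2  42.8]
button [-90.7 -42.9]
rollR [-54.3 -79.4]
toeR [ 31.6 -72.8]
screwR [-25.4 -66.2]
[ 0.47735518 -0.08187476  0.03501564]
```

```bash
cat >> h.py <<'E'
M=np.array([.561,-.0235]); YAW=.1465
def delta(x,y,zt,yaw=90):
    "target fingertip (mm, stage axes, zt above stage), yaw deg of tool x in stage axes -> tool-frame shift mm, turn rad"
    o=observe(); Rt=R.from_rotvec(o["ee_rot"])
    p=np.array([*(M+R.from_euler('z',YAW).apply([x/1e3,y/1e3,0])[:2]),.016+zt/1e3+.011])
    a=np.radians(yaw)+YAW
    G=R.from_matrix(np.c_[[np.cos(a),np.sin(a),0],[np.sin(a),-np.cos(a),0],[0,0,-1.]])
    print("shift mm",(Rt.inv().apply(p-o["position"])*1000).round(1),"turn",(Rt.inv()*G).as_rotvec().round(3),"F",o["force"].round(1),"t",round(o["clock"],2))
    l=R.from_euler('z',-YAW).apply(np.r_[o["position"][:2]-M,0])*1e3; print("tip local",l[:2].round(1),"z",round((o["position"][2]-.027)*1e3,2))
E
python3 -m pendant '[0,0,0,0,0,-0.168,0,0,0,0,0,0,-0.168,0,0,0,0,0,0,-0.168,0,0,0,0,0,0,-0.168,0,0,0,0,0,0,-0.168,0,0,0,0,0,0,-0.168,0,0,0,0,0,0,-0.168,0,0,0,0,0,0,-0.168,0]' 10
python3 - <<'E'
from h import *
delta(-62.7,-82.5,150)
print("chalk",ray("top",(411,176),.023))
E
```

```text
clock: 1.1
position: [0.2286, -0.5814, 0.2372]
ee_rot: [-2.044, -2.384, -0.001]
force: [-1.5, -0.8, -0.5]
width: 0.179
gripper_force: 0.0
shift mm [418.4 350.5  60.5] turn [-0.    -0.001  0.007] F [-1.5 -0.8 -0.5] t 1.1
tip local [-410.3 -503.4] z 210.25
chalk [ 0.60035542 -0.19905228  0.023     ]
```

```bash
python3 -m pendant '[0.042,0.035,0.006,0,0,0,0,0.042,0.035,0.006,0,0,0,0,0.042,0.035,0.006,0,0,0,0,0.042,0.035,0.006,0,0,0,0,0.042,0.035,0.006,0,0,0,0,0.042,0.035,0.006,0,0,0,0,0.042,0.035,0.006,0,0,0,0,0.042,0.035,0.006,0,0,0,0,0.042,0.035,0.006,0,0,0,0,0.040,0.035,0.006,0,0,0,0]'
python3 - <<'E'
from h import *
delta(-62.7,-82.5,50)
E
```

```text
clock: 2.35
position: [0.5139, -0.1151, 0.1774]
ee_rot: [-2.051, -2.379, 0.0]
force: [0.4, -0.4, -0.1]
width: 0.006
gripper_force: 0.0
shift mm [  1.2  -2.7 100.4] turn [-0.     0.     0.001] F [ 0.4 -0.4 -0.1] t 2.35
tip local [-60.  -83.7] z 150.38
```

```bash
python3 -m pendant '[0.001,-0.003,0.025,0,0,0,0,0,0,0.025,0,0,0,0,0,0,0.025,0,0,0,0,0,0,0.015,0,0,0,0,0,0,0,0,0,0,0]'
python3 - <<'E'
from h import *
delta(-62.7,-82.5,40)
a=get_image("top")[125:255,265:405,::-1]; b=get_image("side")[125:245,240:380,::-1]
a=cv2.resize(a,None,fx=4,fy=4,interpolation=2); b=cv2.resize(b,None,fx=4,fy=4,interpolation=2)
c=np.zeros((600,800,3),np.uint8); a=cv2.resize(a,(400,371)); b=cv2.resize(b,(400,343)); c[:371,:400]=a; c[:343,400:]=b; cv2.imwrite("pics/d1.png",c[:375])
E
```

```text
clock: 2.98
position: [0.5095, -0.116, 0.0869]
ee_rot: [-2.05, -2.378, 0.002]
force: [0.1, -0.2, 0.2]
width: 0.008
gripper_force: 0.0
shift mm [ 1.5  1.7 19.9] turn [-0.002 -0.001  0.001] F [ 0.1 -0.2  0.2] t 2.98
tip local [-64.4 -84. ] z 59.88
```

View pics/d1.png

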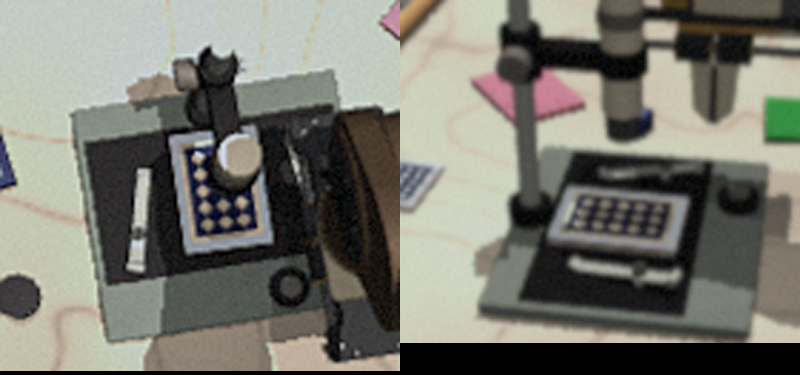

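The open space around the tool is clear, and the closed fingertips taper to about 15 mm. I'll centre the tip on the roll and feel downward.

```bash
cat >d.py <<'E'
from h import *
import sys
delta(*map(float,sys.argv[1:]))
E
python3 -m pendant '[0.0035,-0.010,0.016,0,0,0,0,0,0,0.016,0,0,0,0,0,0,0,0,0,0,0,0,0,0,0,0,0,0]'; python3 d.py -54 -80.5 25
```

```text
clock: 3.58
position: [0.5005, -0.1141, 0.0561]
ee_rot: [2.051, 2.379, 0.001]
force: [0.5, 0.8, -0.1]
width: 0.008
gripper_force: 0.0
shift mm [ 0.2 19.1  4.1] turn [0.001 0.    0.001] F [ 0.5  0.8 -0.1] t 3.58
tip local [-73.1 -80.8] z 29.12
```

```bash
python3 -m pendant '[0,0,0.002,0,0,0,0,0,0,0.002,0,0,0,0,0,0,0,0,0,0,0]'; python3 d.py -54 -80.5 25
```

```text
clock: 3.95
position: [0.4998, -0.1141, 0.0517]
ee_rot: [-2.051, -2.379, 0.0]
force: [0.1, 0.2, 0.2]
width: 0.004
gripper_force: 0.0
shift mm [ 0.2 19.8 -0.3] turn [-0.     0.     0.001] F [0.1 0.2 0.2] t 3.95
tip local [-73.8 -80.7] z 24.68
```

That y step had the wrong sign; nothing was touched. I'll raise the tip and shift it back.

```bash
python3 -m pendant '[0,0,-0.007,0,0,0,0,0,0.010,0,0,0,0,0,0,0.010,0,0,0,0,0,0,0,0.004,0,0,0,0,0,0,0.003,0,0,0,0,0,0,0,0,0,0,0]'; python3 d.py -54 -80.5 25
```

```text
clock: 4.7
position: [0.519, -0.1111, 0.0512]
ee_rot: [-2.051, -2.379, 0.001]
force: [-0.6, 0.5, 0.1]
width: 0.003
gripper_force: 0.0
shift mm [ 0.1  0.4 -0.8] turn [-0.001 -0.     0.001] F [-0.6  0.5  0.1] t 4.7
tip local [-54.4 -80.6] z 24.19
```

```bash
python3 -m pendant '[0,0,0.001,0,0,0,0,0,0,0.001,0,0,0,0,0,0,0.001,0,0,0,0,0,0,0,0,0,0,0]'; python3 d.py -54 -80.5 25
```

```text
clock: 5.2
position: [0.5196, -0.1112, 0.0487]
ee_rot: [-2.051, -2.379, 0.0]
force: [0.3, 0.1, 0.1]
width: 0.005
gripper_force: 0.0
shift mm [ 0.2 -0.2 -3.3] turn [-0.     0.     0.001] F [0.3 0.1 0.1] t 5.2
tip local [-53.8 -80.7] z 21.69
```

```bash
python3 -m pendant '[0,0,0.001,0,0,0,0,0,0,0.001,0,0,0,0,0,0,0.001,0,0,0,0,0,0,0,0,0,0,0]'; python3 d.py -54 -80.5 18
```

```text
clock: 5.7
position: [0.5196, -0.1112, 0.0457]
ee_rot: [-2.051, -2.379, 0.0]
force: [0.1, 0.6, 0.2]
width: 0.003
gripper_force: 0.0
shift mm [ 0.2 -0.2  0.7] turn [-0.     0.     0.001] F [0.1 0.6 0.2] t 5.7
tip local [-53.8 -80.7] z 18.65
```

```bash
python3 -m pendant '[0,0,0.001,0,0,0,0,0,0,0.001,0,0,0,0,0,0,0,0,0,0,0]'; python3 d.py -54 -80.5 18
```

```text
clock: 6.08
position: [0.5196, -0.1112, 0.0438]
ee_rot: [2.051, 2.379, -0.0]
force: [-0.9, 0.1, 2.9]
width: 0.01
gripper_force: 1.6
shift mm [ 0.2 -0.2 -1.2] turn [-0.     0.     0.001] F [-0.9  0.1  2.9] t 6.08
tip local [-53.8 -80.7] z 16.79
```

Contact is at about 17.5 mm. I'll press on in steps.

```bash
python3 -m pendant '[0,0,0.001,0,0,0,0,0,0,0.001,0,0,0,0,0,0,0.001,0,0,0,0,0,0,0,0,0,0,0]' 40; python3 d.py -54 -80.5 12
```

```text
clock: 6.58
position: [0.5192, -0.1113, 0.0407]
ee_rot: [-2.051, -2.379, 0.001]
force: [-2.9, -0.9, 7.0]
width: 0.002
gripper_force: 3.1
shift mm [0.3 0.1 1.7] turn [-0.001  0.     0.001] F [-2.9 -0.9  7. ] t 6.58
tip local [-54.1 -80.8] z 13.69
```

```bash
python3 -m pendant '[0,0,0.0008,0,0,0,0,0,0,0,0,0,0,0]'; python3 d.py -54 -80.5 12; python3 -c "
from h import *
for i in range(3):
  get_image('side'); print(observe()['force'].round(2))"
```

```text
clock: 6.82
position: [0.5191, -0.1113, 0.0399]
ee_rot: [-2.051, -2.379, 0.001]
force: [-3.3, -1.0, 7.9]
width: 0.004
gripper_force: 3.4
shift mm [0.3 0.2 0.9] turn [-0.001  0.     0.001] F [-3.3 -1.   7.9] t 6.83
tip local [-54.2 -80.8] z 12.93
[-3.19  0.17  7.58]
[-2.93  0.05  6.15]
[-2.5  -1.08  6.94]
```

Force is about 7.3 N, so the depth is roughly 5.3 mm. I'll swing the first half of the arc.

```bash
python3 -m pendant '[-0.00424,0.00073,0,0,0,0,0,-0.00409,0.00134,0,0,0,0,0,-0.00385,0.00193,0,0,0,0,0]'; python3 d.py -44 -95 12;  python3 -c "
from h import *
a=[]
for i in range(3):
  get_image('side'); a.append(observe()['force'])
print(np.mean(a,0).round(2))
cv2.imwrite('pics/e1.png',cv2.resize(get_image('side')[165:240,280:370,::-1],(720,600),interpolation=2))"
```

```text
clock: 7.35
position: [0.5259, -0.1225, 0.0402]
ee_rot: [2.051, 2.379, 0.001]
force: [-1.5, 0.8, 6.6]
width: 0.007
gripper_force: 3.1
shift mm [-2.2  5.2  1.2] turn [0.001 0.    0.002] F [-1.5  0.8  6.6] t 7.35
tip local [-49.2 -92.8] z 13.23
[-0.33 -0.35  6.54]
```

View pics/e1.png

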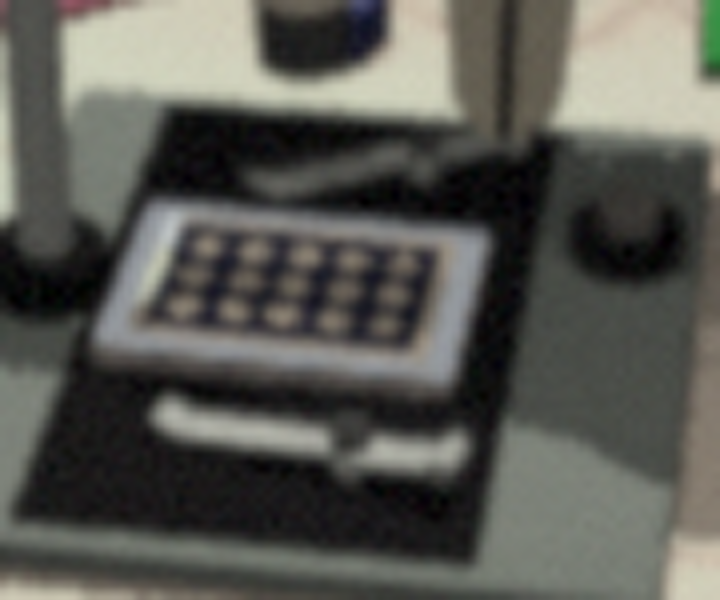

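The leaf has followed: its toe is at crop (265,185), its screw at (425,165), and it is still short of the slab. The force is slightly low, so I'll press 0.9 mm more and check the angle.

```bash
cat >> h.py <<'E'
def local(n,uv,z): 
    q=ray(n,uv,z); return (R.from_euler('z',-YAW).apply([*(q[:2]-M),0])*1e3)[:2].round(1)
def mf(k=4):
    a=[]
    for i in range(k): get_image('side'); a.append(observe()['force'])
    print("meanF",np.mean(a,0).round(2))
E
python3 -m pendant '[0,0,0.0009,0,0,0,0,0,0,0,0,0,0,0]'; python3 - <<'E'
from h import *
print(local("side",(280+265/8,165+185/8),.026),local("side",(280+425/8,165+163/8),.033))
mf(); delta(-45,-95,12)
E
```

```text
clock: 7.8
position: [0.5262, -0.1228, 0.0395]
ee_rot: [2.05, 2.378, 0.001]
force: [-1.6, -1.2, 7.0]
width: 0.007
gripper_force: 3.5
[ 19.3 -49.3] [-29.3 -58.6]
meanF [-0.78 -0.99  7.06]
shift mm [-1.8  4.   0.5] turn [0.001 0.001 0.001] F [-0.2 -1.3  7.5] t 8.0
tip local [-49.  -93.2] z 12.47
```

```bash
python3 -m pendant '[0,0,0.0006,0,0,0,0,-0.00352,0.00247,0,0,0,0,0,-0.00313,0.00296,0,0,0,0,0,-0.00266,0.00339,0,0,0,0,0]'; python3 - <<'E'
from h import *
mf(); delta(-41.4,-102.3,12)
t=get_image("top")
cv2.imwrite('pics/e2.png',np.hstack([cv2.resize(get_image('side')[165:240,280:370,::-1],(480,400),interpolation=2),cv2.resize(t[160:240,300:360,::-1],(300,400),interpolation=2)]))
E
```

```text
clock: 8.5
position: [0.5363, -0.1304, 0.0389]
ee_rot: [2.05, 2.379, 0.001]
force: [-1.4, 1.4, 7.2]
width: 0.002
gripper_force: 3.7
meanF [-0.33 -0.1   7.53]
shift mm [ 0.1 -1.8  0. ] turn [0.002 0.001 0.001] F [0.3 0.2 7.9] t 8.7
tip local [ -39.6 -102.4] z 12.03
```

View pics/e2.png

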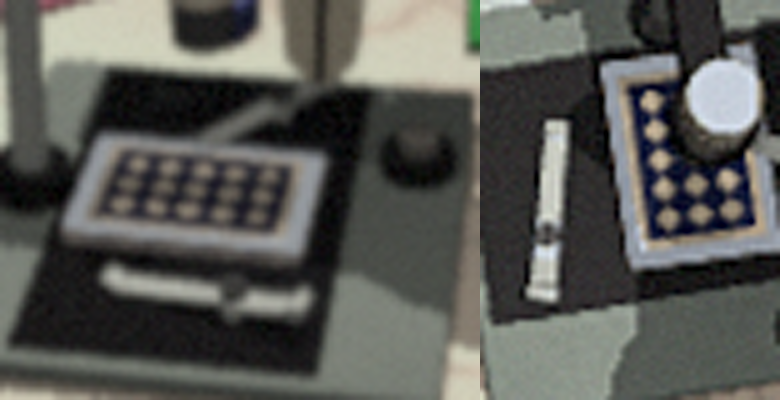

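The toe is crossing the slab's edge and the slab has not moved. I'll swing on to square.

```bash
python3 -m pendant '[-0.0020,0.0034,0,0,0,0,0,-0.0014,0.0036,0,0,0,0,0,-0.0009,0.0038,0,0,0,0,0,-0.0003,0.0038,0,0,0,0,0,0,0,0,0,0,0,0]'; python3 - <<'E'
from h import *
mf(); delta(-25,-107,12)
t=get_image("top")
cv2.imwrite('pics/e3.png',np.hstack([cv2.resize(get_image('side')[165:240,280:370,::-1],(480,400),interpolation=2),cv2.resize(t[160:240,300:360,::-1],(300,400),interpolation=2)]))
E
```

```text
clock: 9.43
position: [0.5519, -0.1329, 0.039]
ee_rot: [2.05, 2.378, 0.002]
force: [0.8, -0.8, 7.2]
width: 0.006
gripper_force: 3.6
meanF [ 0.45 -0.44  6.84]
shift mm [-0.  -0.   0.1] turn [0.002 0.001 0.001] F [-0.2 -0.8  6. ] t 9.62
tip local [ -25. -107.] z 12.09
```

View pics/e3.png

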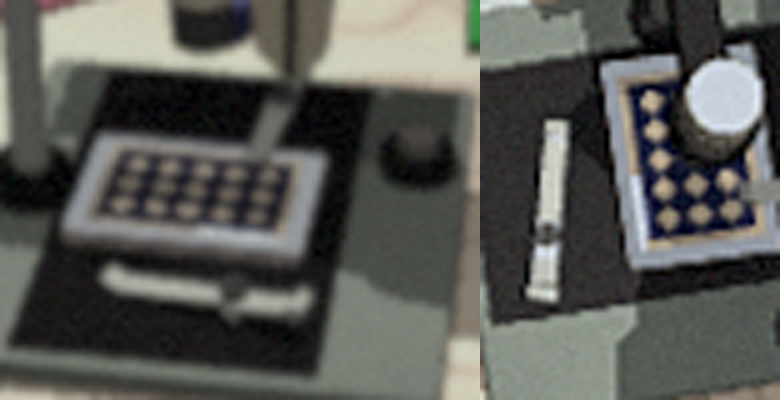

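The toe now lies over the slab's edge: its tip is at side crop (263,150) and top crop (742,188). I'll compute its local position.

```bash
python3 - <<'E'
from h import *
print(local("top",(300+262/5,160+188/5),.030),local("side",(280+263/5.333,165+152/5.333),.028))
print("left clip screw check top",local("top",(300+66/5,160+234/5),.033),local("side",(280+233/5.333,165+287/5.333),.033))
E
```

```text
[-18.6 -22.8] [-24.1 -28.5]
left clip screw check top [-26.4  77.9] [-27.3  81.6]
```

```bash
python3 -m pendant '[0,0.0015,0,0,0,0,0,0,0,0,0,0,0,0,0,0,-0.001,0,0,0,0,0,0,-0.001,0,0,0,0,0,0,-0.001,0,0,0,0,0,0,-0.002,0,0,0,0,0,0,-0.005,0,0,0,0,0,0,-0.015,0,0,0,0,0,0,-0.02,0,0,0,0,0,0,0,0,0,0,0]'; python3 - <<'E'
from h import *
delta(-92,-45,45,45)
t=get_image("top")
cv2.imwrite('pics/e4.png',np.hstack([cv2.resize(get_image('side')[165:240,280:370,::-1],(480,400),interpolation=2),cv2.resize(t[160:240,300:360,::-1],(300,400),interpolation=2)]))
E
```

```text
clock: 10.98
position: [0.5534, -0.1328, 0.0856]
ee_rot: [2.049, 2.377, 0.003]
force: [-0.2, -0.3, 0.9]
width: 0.002
gripper_force: 0.0
shift mm [ 62.1 -68.5  13.3] turn [ 0.004 -0.     0.787] F [-0.2 -0.3  0.9] t 10.97
tip local [ -23.4 -107. ] z 58.62
```

View pics/e4.png

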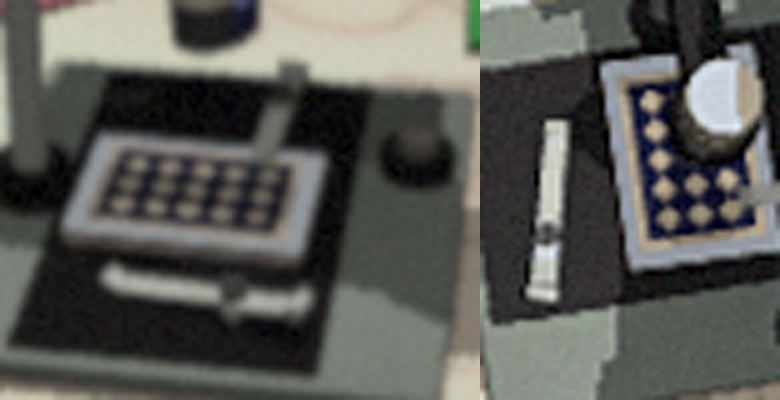

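The clip rests on the slab, with the thumb roll at side crop (293,68), the toe at (266,152) and the screw at about (284,95). I'll compute the angle from the directions, against the slab edge in the same view.

```bash
python3 - <<'E'
from h import *
s=lambda u,v:(280+(u+.5)/5.333-.5,165+(v+.5)/5.333-.5)
L=lambda u,v,z:local("side",s(u,v),z)
def ang(a,b): d=b-a; return np.arctan2(d[1],d[0])
r,t=L(293,68,.028),L(266,152,.026); print(r,t,"leaf",ang(r,t))
for a,b in[((325,150),(310,250)),((100,135),(62,236))]:
  p,q=L(*a,.024),L(*b,.024); print(p,q,ang(p,q))
print("base right edge", ang(L(372,70,.016),L(318,372,.016)))
tt=lambda u,v:(300+(u-480+.5)/5-.5,160+(v+.5)/5-.5)
print(local("top",tt(740,194),.027))
E
```

```text
[ -26.7 -105.4] [-23.9 -33.3] leaf 1.531980880713433
[-49.9 -42.2] [-52.9  36.8] 1.6087527719832109
[ 54.6 -38.7] [54.7 43.3] 1.569576815204331
base right edge 1.582126097972689
[-20.  -20.8]
```

```bash
python3 -m pendant '[0,0,0,0,0,0.157,0,0,0,0,0,0,0.157,0,0,0,0,0,0,0.157,0,0,0,0,0,0,0.157,0,0,0,0,0,0,0.157,0,0,-0.023,0,0,0,0,0,0,-0.023,0,0,0,0,0,0,-0.023,0,0,0,0,0,0,-0.023,0,0,0,0,0,0,0,0,0,0,0,0]'; python3 - <<'E'
from h import *
delta(-92,-45,30,45)
t=get_image("top")[:,:,::-1]
cv2.imwrite('pics/e5.png',np.hstack([cv2.resize(get_image('side')[165:225,310:370,::-1],(400,400),interpolation=2),cv2.resize(t[170:230,320:380],(400,400),interpolation=2)]))
E
```

```text
clock: 12.32
position: [0.4766, -0.0771, 0.083]
ee_rot: [-2.803, -1.416, 0.003]
force: [0.6, -0.6, -0.2]
width: 0.002
gripper_force: 0.0
shift mm [-3.5  2.6 26. ] turn [-0.002  0.001  0.004] F [ 0.6 -0.6 -0.2] t 12.32
tip local [-91.4 -40.7] z 56.0
```

View pics/e5.png

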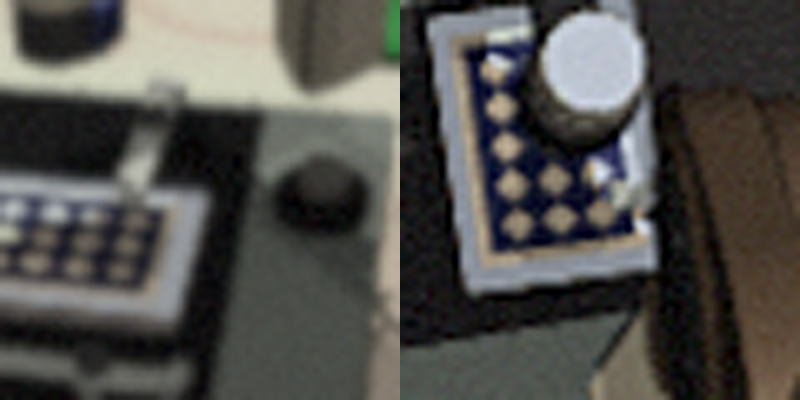

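The clip is close to square (about 1.5 rad) and gripping the slab. Next is the shutter.

```bash
python3 -m pendant '[-0.0035,0.0025,0.010,0,0,0,0,0,0,0.012,0,0,0,0,0,0,0.008,0,0,0,0,0,0,0.003,0,0,0,0,0,0,0.002,0,0,0,0,0,0,0,0,0,0,0]'; python3 d.py -92 -45 20 45
```

```text
clock: 13.18
position: [0.4781, -0.0822, 0.0485]
ee_rot: [2.805, 1.414, 0.0]
force: [0.2, 0.5, -0.2]
width: 0.005
gripper_force: 0.0
shift mm [-0.4 -1.7  1.5] turn [ 0.    -0.     0.002] F [ 0.2  0.5 -0.2] t 13.18
tip local [-90.5 -45.9] z 21.47
```

```bash
python3 -m pendant '[0,0,0.002,0,0,0,0,0,0,0.002,0,0,0,0,0,0,0,0,0,0,0]'; python3 d.py -92 -45 15 45
```

```text
clock: 13.55
position: [0.4784, -0.0822, 0.0446]
ee_rot: [2.805, 1.414, 0.001]
force: [0.6, -0.3, 2.7]
width: 0.009
gripper_force: 1.3
shift mm [-0.4 -1.9  2.6] turn [ 0.001 -0.     0.002] F [ 0.6 -0.3  2.7] t 13.55
tip local [-90.3 -46. ] z 17.55
```

```bash
python3 -m pendant '[0,0,0.0015,0,0,0,0,0,0,0.0015,0,0,0,0,0,0,0,0,0,0,0]'; python3 d.py -92 -45 15 45
```

```text
clock: 13.92
position: [0.4784, -0.0822, 0.0421]
ee_rot: [2.805, 1.414, 0.001]
force: [-1.7, 0.8, 14.9]
width: 0.008
gripper_force: 6.8
shift mm [-0.5 -2.   0.1] turn [ 0.001 -0.     0.002] F [-1.7  0.8 14.9] t 13.93
tip local [-90.3 -46.1] z 15.11
```

The button bottomed out at 15 N, so the picture is taken. I'll release and go back above the thumb roll.

```bash
python3 -m pendant '[0,0,-0.003,0,0,0,0,0,0,-0.004,0,0,0,0,0,0,-0.010,0,0,0,0,0,0,-0.012,0,0,0,0,0,0.022,-0.010,0,0,0,0,0,0.022,0,0,0,0,0,0,0.022,0,0,0,0,0,0,0.022,0,0,0,0,0,0,0,0,0,0,0,0]'; python3 d.py -26 -107 45 45
```

```text
clock: 15.05
position: [0.5497, -0.1357, 0.081]
ee_rot: [2.806, 1.411, 0.001]
force: [-0.5, 0.8, 0.0]
width: -0.0
gripper_force: 0.0
shift mm [ 2.7 -0.5  9. ] turn [ 0.001 -0.     0.   ] F [-0.5  0.8  0. ] t 15.05
tip local [ -27.6 -109.3] z 53.96
```

```bash
python3 -m pendant '[0,0,0,0,0,-0.157,0,0,0,0,0,0,-0.157,0,0,0,0,0,0,-0.157,0,0,0,0,0,0,-0.157,0,0,0,0,0,0,-0.157,0,0,0,0,0,0,0,0]'; python3 d.py -26 -107 24;python3 - <<'E'
from h import *
cv2.imwrite('pics/e6.png',cv2.resize(get_image('side')[165:240,280:370,::-1],(720,600),interpolation=2))
E
```

```text
clock: 15.8
position: [0.548, -0.1342, 0.0807]
ee_rot: [-2.051, -2.378, 0.0]
force: [0.5, -0.4, 0.8]
width: 0.008
gripper_force: 0.0
shift mm [ 0.6  3.1 29.7] turn [-0.001 -0.     0.001] F [ 0.5 -0.4  0.8] t 15.8
tip local [ -29.1 -107.6] z 53.66
```

View pics/e6.png

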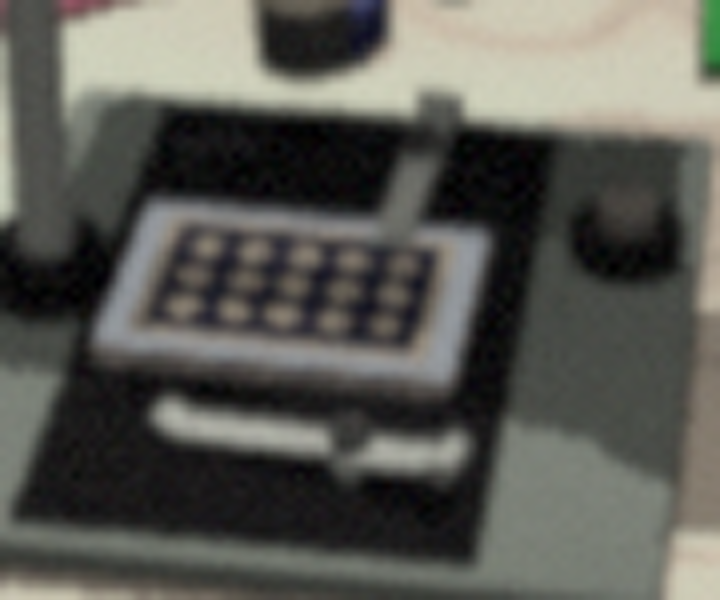

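The clip, slab, left clip and button all look as they should. I'll descend on the roll.

```bash
python3 -m pendant '[0.0006,0.003,0.012,0,0,0,0,0,0,0.014,0,0,0,0,0,0,0.008,0,0,0,0,0,0,0.004,0,0,0,0,0,0,0,0,0,0,0]'; python3 d.py -26 -107 14
```

```text
clock: 16.48
position: [0.5515, -0.1335, 0.0421]
ee_rot: [-2.051, -2.379, 0.001]
force: [0.2, -0.1, 0.4]
width: 0.011
gripper_force: 0.0
shift mm [ 0.4 -0.5  1.1] turn [-0.001 -0.     0.001] F [ 0.2 -0.1  0.4] t 16.48
tip local [ -25.5 -107.4] z 15.07
```

```bash
python3 -m pendant '[0,0,0.001,0,0,0,0,0,0,0.001,0,0,0,0,0,0,0,0,0,0,0]'; python3 d.py -26 -107 14; python3 -c "
from h import *; mf()"
```

```text
clock: 16.85
position: [0.5519, -0.1336, 0.0407]
ee_rot: [2.051, 2.379, 0.0]
force: [-0.6, -0.2, 0.5]
width: 0.004
gripper_force: 0.4
shift mm [ 0.6 -0.9 -0.3] turn [0.001 0.    0.001] F [-0.6 -0.2  0.5] t 16.85
tip local [ -25.1 -107.6] z 13.66
meanF [ 0.04 -0.17  1.1 ]
```

```bash
python3 -m pendant '[0,0,0.0008,0,0,0,0,0,0,0,0,0,0,0]'; python3 -c "
from h import *; mf(); delta(-25,-107,12)"
```

```text
clock: 17.3
position: [0.552, -0.1337, 0.04]
ee_rot: [2.051, 2.379, 0.0]
force: [-0.4, -0.2, 6.1]
width: 0.003
gripper_force: 3.1
meanF [-0.57 -0.06  6.36]
shift mm [ 0.7 -0.   1.1] turn [0.001 0.    0.001] F [-0.3  0.5  6.9] t 17.5
tip local [ -25.  -107.7] z 13.1
```

```bash
python3 -m pendant '[0,0,0.0008,0,0,0,0,0,0,0,0,0,0,0]'; python3 -c "
from h import *; mf(); delta(-25,-107,12)"
```

```text
clock: 17.75
position: [0.5521, -0.1337, 0.0393]
ee_rot: [2.051, 2.379, 0.001]
force: [-0.2, -1.1, 6.7]
width: 0.006
gripper_force: 3.5
meanF [-0.38 -0.29  6.74]
shift mm [ 0.7 -0.1  0.4] turn [0.001 0.001 0.001] F [-0.3 -0.3  6.4] t 17.95
tip local [ -24.9 -107.7] z 12.41
```

```bash
python3 -m pendant '[0,0,0.0007,0,0,0,0,0,0,0,0,0,0,0]'; python3 -c "
from h import *; mf(); delta(-25,-107,12)"
```

```text
clock: 18.2
position: [0.5522, -0.1337, 0.0387]
ee_rot: [2.051, 2.379, 0.001]
force: [0.1, -1.2, 7.7]
width: 0.007
gripper_force: 3.8
meanF [-0.74 -0.58  7.48]
shift mm [ 0.8 -0.2 -0.2] turn [0.001 0.001 0.001] F [-0.7 -0.3  7.3] t 18.4
tip local [ -24.8 -107.8] z 11.77
```

```bash
python3 -m pendant '[0.00034,-0.0043,0,0,0,0,0,0.00096,-0.0042,0,0,0,0,0,0.00156,-0.0040,0,0,0,0,0,0.00213,-0.00375,0,0,0,0,0]'; python3 -c "
from h import *; mf(); delta(-41.4,-102.3,12)"
```

```text
clock: 18.9
position: [0.5361, -0.1311, 0.039]
ee_rot: [2.05, 2.378, 0.002]
force: [0.9, 0.1, 8.0]
width: 0.0
gripper_force: 3.7
meanF [-0.14  0.25  7.2 ]
shift mm [ 0.3 -0.6 -0.1] turn [0.002 0.001 0.002] F [-0.6  0.4  6.8] t 19.1
tip local [ -40.8 -102.6] z 11.9
```

```bash
python3 -m pendant '[0.0027,-0.0038,0.0002,0,0,0,0,0.0032,-0.0030,0,0,0,0,0,0.0035,-0.0025,0,0,0,0,0,0.0039,-0.0020,0,0,0,0,0,0.0041,-0.0013,0,0,0,0,0,0.0042,-0.0007,0,0,0,0,0,0,0,0,0,0,0,0]'; python3 -c "
from h import *; mf(); delta(-54,-81,12)
t=get_image('top')[:,:,::-1]
cv2.imwrite('pics/e7.png',np.hstack([cv2.resize(get_image('side')[165:240,280:370,::-1],(480,400),interpolation=2),cv2.resize(t[160:240,320:380],(300,400),interpolation=2)]))"
```

```text
clock: 19.98
position: [0.5194, -0.1115, 0.0387]
ee_rot: [2.05, 2.379, 0.001]
force: [-0.5, 0.4, 7.6]
width: 0.006
gripper_force: 3.9
meanF [-0.25 -0.42  7.43]
shift mm [ 0.   0.  -0.4] turn [0.002 0.    0.002] F [-0.9 -0.9  7. ] t 20.18
tip local [-54. -81.] z 11.63
```

View pics/e7.png

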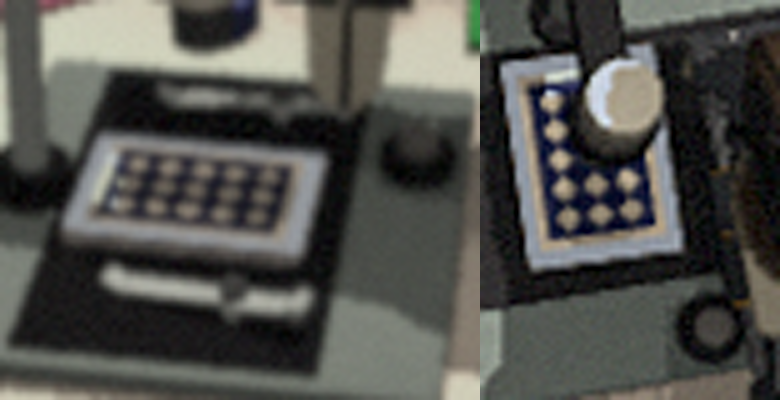

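```bash
python3 -c "
from h import *
print(local('side',(310.9,182.8),.030),local('side',(310.5,185),.020))"
```

```text
[ 28.  -66.8] [ 30.1 -72.1]
```

The clip is nearly parked. I'll nudge it a little, release, and retract.

```bash
python3 -m pendant '[0.0016,-0.0001,0,0,0,0,0,0,0,0,0,0,0,0,0,0,-0.002,0,0,0,0,0,0,-0.002,0,0,0,0,0,0,-0.002,0,0,0,0,0,0,-0.003,0,0,0,0,0,0,-0.02,0,0,0,0,0,0,-0.03,0,0,0,0,-0.03,-0.04,-0.03,0,0,0,0,-0.06,-0.05,0,0,0,0,0]'
python3 -m pendant '[-0.05,-0.05,0,0,0,0,0,-0.05,-0.05,0,0,0,0,0,-0.05,-0.02,0,0,0,0,0,0,0,0,0,0,0,0,0,0,0,0,0,0,0]'; python3 - <<'E'
from h import *
delta(-54,-81,12)
t=get_image("top")[135:255,275:415,::-1]; s=get_image("side")[165:250,260:380,::-1]
cv2.imwrite('pics/f1.png',np.hstack([cv2.resize(t,(400,343),interpolation=2),cv2.resize(s,(400,343),interpolation=2)]))
E
```

```text
clock: 21.52
position: [0.4509, -0.1986, 0.1287]
ee_rot: [2.045, 2.382, 0.002]
force: [0.6, -2.3, -0.9]
width: 0.003
gripper_force: 0.0
clock: 22.15
position: [0.3634, -0.351, 0.1265]
ee_rot: [-2.05, -2.378, -0.001]
force: [0.9, -0.2, 0.9]
width: 0.004
gripper_force: 0.0
shift mm [213.8 189.6  87.7] turn [-0.001 -0.001  0.001] F [ 0.9 -0.2  0.9] t 22.15
tip local [-243.3 -295.2] z 99.53
```

View pics/f1.png

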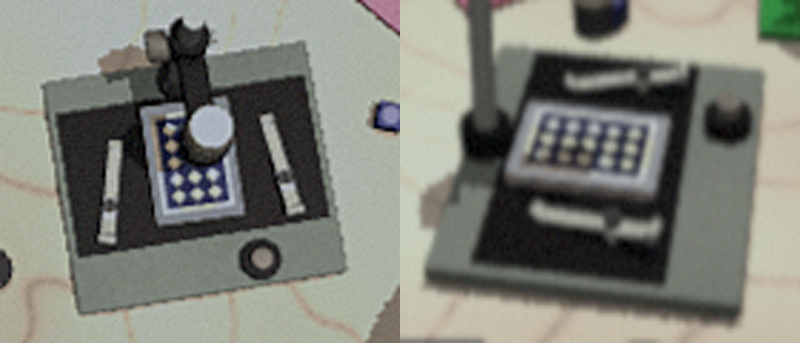

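The clip is parked exactly as at the start (toe at (266,118), roll at (296,210) in the top crop). The slab and left clip haven't moved and the button is up.

```bash
python3 -c "
from cell import *
print(sign_off())"
```

```text
the job is handed in; nothing more can be done
None
```

The job is done and handed in after about 22 s: the right clip gripped the slab at about 1.5 rad by camera (1.57 is square), the shutter was pressed fully home (about 15 N), and the clip is back where it was parked, with the slab and left clip unmoved in the pictures.

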